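Return a token case through the sprung flap of the lane that has room

TASK

Put the upright token case away in the wooden drop box: push it end-first down one of the two flapped slots until it has dropped inside and the flap has sprung shut behind it. One of the two lanes is already full just behind its flap and you cannot see which, so feel your way and use the lane that has room. Leave the glass, the tub of tokens and the ticket roll where they stand.

Things in the scene. Friction and masses are not known exactly. Their poses are not given: they have to be found in the camera images.
- drop_box: Fixed plywood drop box, 280 mm deep (x, away from the robot), 270 mm wide (y). Origin: centre of its underside. Its top is one flat face sloping at 25 degrees, 160 mm high at the front (x = -140 mm), 290 mm at the back. Two flapped slots side by side lead in square to the face: direction (sin 25, 0, -cos 25) in the box frame, forward and down. One lane, at random, is full behind its flap.
- left_mouth (a point): Centre of the left slot (box's +y side) on the outer sloping face: at -20, +60, 216 mm of the box, axes as the box's. Slot 68 mm wide (y) by 30 mm (along the slope), panel 6 mm thick. Behind it a chute 68 mm wide whose lower wall carries on from the slot's lower edge to 85 mm below the face; beyond that things fall to the bottom. No wall on its upper side, only the flap.
- right_mouth (a point): Centre of the right slot (box's -y side) on the outer sloping face: at -20, -60, 216 mm of the box; otherwise the same as the left. In the full lane a case stops dead when its leading end is about 22 mm below the face; in the other it goes right in.
- left_flap (a joint): Angle of the left orange flap: 0 shut, grows inwards to 1.6 rad. A 35 mm long, 4 mm thick plate just behind the panel, hinged 23 mm up the slope from the slot's centre. Its spring (0.08 Nm/rad, preload 0.048 Nm) resists a case by 4 to 10 N, lies on it at about 1.2 rad and holds a half-inserted case by friction.
- right_flap (a joint): Angle of the right orange flap; the same as the left. A case comes free of the flap and drops only when its trailing end has been pushed about 40 mm below the outer face, so something slim (such as closed fingers) must follow it into the slot; the flap then springs shut.
- case: Token case: stiff box with white end caps and a clear middle with pink tokens in it, 110 mm long (its z), 60 mm wide (y), 22 mm thick (x), about 0.2 to 0.4 kg. Loose, standing upright on the table on one 60 x 22 mm end; both ends are alike. Origin: centre of the end it stands on; z runs up its length.
- case_mid (a point): Middle of the token case, 55 mm above its origin. Axes as the case's.
- glass: Stemmed glass, 150 mm high, 72 mm at its widest, foot 68 mm across. Loose bystander. Origin: centre of its foot's underside. It and the case stand on opposite sides in front of the box, either way round.
- tub: Closed clear tub of pink tokens, about 200 x 150 mm, 87 mm high, 0.9 kg. Loose bystander right of the box. Origin: centre of its underside.
- ticket_roll: Yellow roll of tickets standing on its flat side, 90 mm across, 50 mm high. Loose bystander left of the box. Origin: centre of its underside.
There are look-alikes about, which are no part of the job. There is more than one size of the case; the one meant has the size given above.

How it is judged:
At the end, for the whole second after the job is handed in: The case lies at rest inside the drop box, its middle less than 110 mm above the table and within the box's walls, and both flaps are shut (within 0.12 rad) (x of case_mid in the frame of drop_box between -0.135 and 0.135 m and y of case_mid in the frame of drop_box between -0.13 and 0.13 m and z of case_mid in the frame of drop_box below 0.11 m and value of joint each of left_flap, right_flap below 0.12 rad and linear speed of case below 0.03 m/s); the robot touches nothing.
It fails at once if the glass is shifted by more than 40 mm or tipped over (distance of glass from where it was at the start of the episode above 0.04 m or angle between glass's own z axis and vertical above 0.4 rad).
It fails at once if the tub of tokens is shifted by more than 40 mm (distance of tub from where it was at the start of the episode above 0.04 m).
It fails at once if the ticket roll is shifted by more than 40 mm (distance of ticket_roll from where it was at the start of the episode above 0.04 m).
It also fails if it takes over 58 s, if anything falls off the work surface, if the arm or the gripper's body presses on something with over 40 N, if the wrist force passes 120 N, or if a joint passes its speed limit or range.

ROBOT

A 7-joint arm with a two-finger parallel gripper is mounted at the origin on the work surface. World frame = base frame: x ahead of the robot, y to its left, z up, the work surface at z = 0. Lengths are in m, angles in rad, forces in N, time in s.
With the tool pointing down it reaches from about 0.425 to 0.925 m from the base axis. Payload 6.8 kg.
Tool frame: the origin (TCP) lies midway between the tips of the shut fingers; the grasp point (between the pads) lies 19 mm behind it; z points along the fingers, y is the direction in which the jaws open and shut (so a half turn about z gives the same grasp; the last joint's range is limited). The gripper opens to 85 mm and grips with 20 to 120 N. Pads are 22 mm wide; open, the fingers measure 114 mm over their backs; the gripper's body (76 mm by 85 mm) begins 54 mm behind the grasp point. The pads swing forward as they close: fully open they stand 13 mm farther back than shut.
Start: joints at [-1.238, 0.477, 0.022, 1.555, -0.011, 1.109, -0.083], TCP at [0.288, 0.61, 0.231] pointing down, gripper open.
Joint ranges: [-2.96, 2.96], [-0.34, 2.1], [-1.41, 1.46], [0.24, 2.44], [-1.37, 4.51], [0.17, 1.92], [-2.96, 2.96]. Speed limits (rad/s): [2.39, 2.39, 3.14, 3.14, 3.14, 3.14, 3.14].

INTERFACE

Orientations are given as a rotation vector (axis times angle).
In Python, from bench import r gives the robot as it stands. The module is installed in compiled form; this text tells all that it offers.
- The arm moves only by the tool play_rows, never from a script. Its argument "plan" is a list of rows, each a list of 7 numbers: the shift along the world's x, y, z in mm, then the turn, a rotation vector about the world's x, y, z in rad, then the finger opening in mm, from 0 to 85.4. A call has 1 to 12 rows; each row is the pose to reach, as a shift and turn from the pose commanded when the call began; what a row does not reach only later rows make up. A row lasts 1/10 s, in which the tool goes at most 50 mm and 8.59 degrees, less where a joint would pass 70% of its speed; a pose out of reach is approached as far as the arm can. A call with a gripper value outside its range is refused whole. The fingers move at their own pace and stop on an object; "grip_force" is the grip in N (left out, the last holds). Time passes only in rows, so rows that repeat a pose let the fingers close. It gives the time, the measured TCP pose, the force and the opening at its end, in the units of the state.
- r.get_obs(): the state, without advancing time (a new reading comes with each control period).
- r.grab_frame(name): name is "scene" or "top"; returns a dict with "color" (420x560x3 uint8, blue, green, red), "z_map" (420x560 float32, m along the optical axis (not along the pixel's ray), 0 where there is no reading), "camera_matrix" (3x3 intrinsics, pixels), "k1" (the pictures are not rectified: a ray, as slopes to the right and down, at radius r is drawn at 1 + k1 r^2 times it, then the intrinsics apply), "R" (3x3) and "t" (3): a world point X has camera coordinates R X + t. Camera axes: x right, y down, z forward; pixel columns grow to the right and rows downward; lengths in m; the calibration is good to about 2 mm. A picture is of the moment at which its call begins.
- r.hand_in(): hands the job in, once; it reports no verdict.
The state is a dict: "clock": time; "joints": joint angles; "qvel": joint speeds; "tau": joint torques, N m; "tcp_pos": TCP position; "orientation": TCP orientation; "contact_force": force on the tool from outside, world axes, zero at the start; "moment": the same for the moment, N m; "grip_width": finger opening in m.
Only numpy, scipy, OpenCV 4.12 (cv2) and the standard library are available. Lean on these libraries where they do the work, as an engineer would, in place of code of your own. Each camera call takes 0.05 s, during which the arm holds its last target.

## Working session

There is one attempt and no reset: what is moved stays moved. The work goes in short steps, Python scripts to look and compute and a tool call to move; the robot and the scene stay as the last step left them, time stands still between calls to the robot, and variables do not carry over. Pictures are saved under pics/ and viewed, and the job is handed in when it is done.

Besides the shell and the picture viewer there is one more tool, called after "Request:" by a JSON object that holds its "fn" and its "kwargs", one argument or row to a line. play_rows: Moves the arm, as the interface text tells. Its arguments: {"type":"object","properties":{"plan":{"type":"array"},"grip_force":{"type":"number"}},"required":["plan"]}

```bash
mkdir -p pics
cat > h.py <<'E'
import numpy as np, cv2
from bench import r
def grab(n):
    f=r.grab_frame(n); np.savez(f'{n}.npz',**{k:np.asarray(v) for k,v in f.items()}); return f
def ld(n): return dict(np.load(f'{n}.npz'))
def dirs(f,uv):
    K=f['camera_matrix'];uv=np.atleast_2d(np.asarray(uv,float))
    d=np.c_[(uv[:,0]-K[0,2])/K[0,0],(uv[:,1]-K[1,2])/K[1,1]]
    s=d.copy()
    for _ in range(20): s=d/(1+float(f['k1'])*(s**2).sum(1,keepdims=True))
    return np.c_[s,np.ones(len(s))]
def plane(f,uv,z):
    R=f['R'];t=f['t'];d=dirs(f,uv)@R;c=-R.T@t
    return c+d*((z-c[2])/d[:,2])[:,None]
def depth(f,uv):
    uv=np.atleast_2d(np.asarray(uv)).astype(int)
    z=f['z_map'][uv[:,1],uv[:,0]]
    return (dirs(f,uv)*z[:,None]-f['t'])@f['R']
def cloud(f):
    v,u=np.mgrid[:420,:560]; uv=np.c_[u.ravel(),v.ravel()]
    P=depth(f,uv).reshape(420,560,3); P[f['z_map']==0]=np.nan; return P
def proj(f,X):
    X=np.atleast_2d(X);c=X@f['R'].T+f['t'];s=c[:,:2]/c[:,2:];s=s*(1+float(f['k1'])*(s**2).sum(1,keepdims=True))
    K=f['camera_matrix'];return np.c_[s[:,0]*K[0,0]+K[0,2],s[:,1]*K[1,1]+K[1,2]]
def tri(f1,p1,f2,p2):
    A=[];b=[]
    M=np.zeros((3,3));v=np.zeros(3)
    for f,p in((f1,p1),(f2,p2)):
        d=(dirs(f,p)@f['R'])[0];d/=np.linalg.norm(d);c=-f['R'].T@f['t'];Q=np.eye(3)-np.outer(d,d);M+=Q;v+=Q@c
    return np.linalg.solve(M,v)
E
python3 - <<'E'
from h import *
for n in('scene','top'):
    f=grab(n);cv2.imwrite(f'pics/{n}0.png',cv2.resize(f['color'],None,fx=1.4,fy=1.4));print(n,f['camera_matrix'],f['k1'],-f['R'].T@f['t'],f['R'][2])
print(r.get_obs())
E
```

```text
scene [[380.77365359   0.         280.10621507]
 [  0.         380.77365359 207.57225671]
 [  0.           0.           1.        ]] -0.10824307937950262 [0.99472686 0.27205265 0.9096589 ] [-0.507606   -0.29395939 -0.80989137]
top [[472.11139709   0.         279.59865104]
 [  0.         472.11139709 208.42305446]
 [  0.           0.           1.        ]] -0.0786367119833667 [0.23659802 0.01930279 1.46363297] [ 0.20750412 -0.00141912 -0.97823311]
{'clock': 0.1, 'joints': array([-1.23812999,  0.47771487,  0.02232192,  1.55631042, -0.01151022,
        1.10928811, -0.08313042]), 'qvel': array([ 0.00025528, -0.0019559 , -0.00183617, -0.00218235,  0.00172494,
       -0.00130813, -0.00162625]), 'tau': array([ 4.77562251e-03, -5.97754383e+01,  1.61401972e+00, -2.81957138e+01,
        1.29444149e-02,  5.00320471e-03,  2.99666647e-05]), 'tcp_pos': array([0.28775319, 0.61002913, 0.23044205]), 'orientation': array([-6.86701665e-01, -3.06536231e+00,  2.47040888e-03]), 'contact_force': array([ 0.09413493, -0.00283384,  0.50172522]), 'moment': array([-0.02675028, -0.02825284, -0.02092906]), 'grip_width': 0.08536491874052163}
```

View pics/scene0.png

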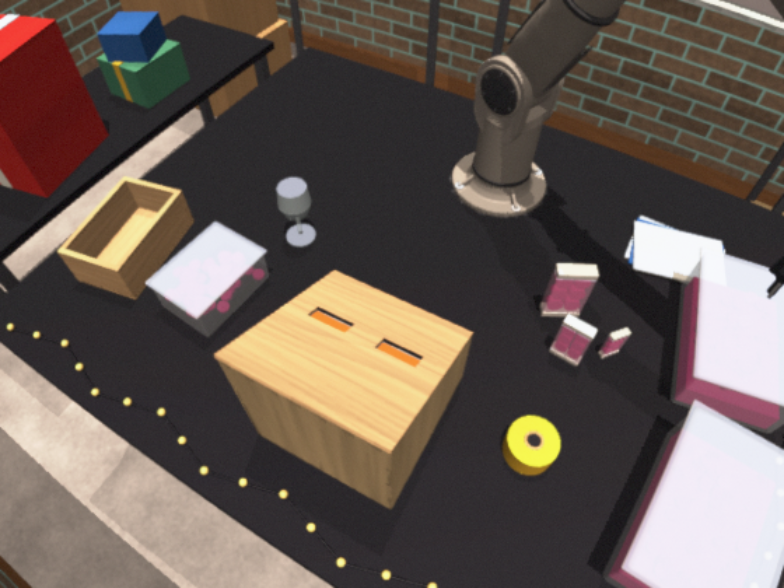

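View pics/top0.png

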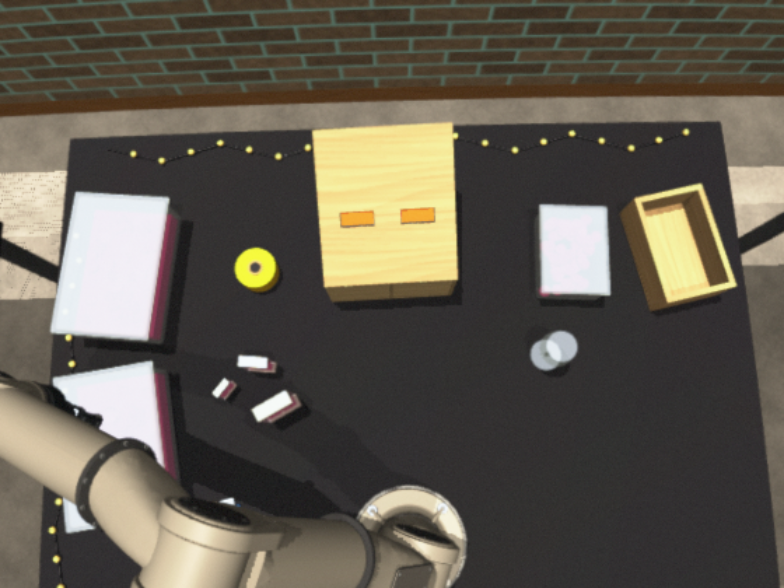

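The scene view shows three white-capped pink cases (picture px): large (570,290), medium (573,340) and small (615,343). In the top view they are at (275,407), (256,365) and (224,389). The flaps are at top (357,219) and (418,215), the glass at (553,352), the roll at (256,270) and the tub at (573,250). The two big pink-sided tubs at the left are also look-alikes. Next I'll measure the sizes.

Run:
```python
from h import *
S=ld('scene');T=ld('top')
def crop(f,x0,y0,x1,y1,k,n):cv2.imwrite(n,cv2.resize(f['color'][y0:y1,x0:x1],None,fx=k,fy=k,interpolation=cv2.INTER_CUBIC))
crop(S,370,170,470,270,6,'pics/cs.png');crop(T,140,240,230,310,8,'pics/ct.png')
for f,n,box in((S,'scene',(370,170,460,270)),(T,'top',(140,240,230,310))):
    x0,y0,x1,y1=box;c=f['color'][y0:y1,x0:x1].astype(int)
    m=((c.min(2)>150)&(c.max(2)-c.min(2)<50)).astype(np.uint8)
    P=cloud(f)
    k,l,st,ce=cv2.connectedComponentsWithStats(m)
    for i in range(1,k):
        if st[i,4]<15: continue
        ys,xs=np.where(l==i);p=P[ys+y0,xs+x0];z=np.nanmedian(p[:,2])
        rect=cv2.minAreaRect(np.c_[xs+x0,ys+y0].astype(np.float32))
        w=plane(f,cv2.boxPoints(rect),z)
        rw=cv2.minAreaRect(plane(f,np.c_[xs+x0,ys+y0],z)[:,:2].astype(np.float32)*1000)
        print(n,ce[i]+[x0,y0],'px',st[i,4],'z',z, np.nanpercentile(p[:,2],[5,95]),'rect',rw)
```

```text
scene [454.48598131 180.60280374] px 214 z 0.01104987088854728 [0.00113095 0.01450878] rect ((59.95889663696289, 360.56683349609375), (99.68738555908203, 41.44159698486328), 14.303142547607422)
scene [411.96958175 192.57034221] px 263 z 0.14200434966802533 [0.13816432 0.14413227] rect ((296.6366271972656, 264.2445068359375), (29.811294555664062, 76.53844451904297), 30.817907333374023)
scene [412.39449541 230.96330275] px 218 z 0.10907822582123841 [0.00487297 0.11170612] rect ((380.8951416015625, 291.71771240234375), (98.78903198242188, 33.72165298461914), 86.33121490478516)
scene [442.7625 238.025 ] px 80 z 0.0739617284864027 [0.06871736 0.07635385] rect ((338.39910888671875, 385.7380676269531), (15.98171329498291, 40.418190002441406), 49.09843063354492)
scene [398.11764706 251.17647059] px 17 z 0.014848843365237731 [0.00922351 0.01954657] rect ((396.6319274902344, 296.3434753417969), (26.33296775817871, 4.853830814361572), 84.36319732666016)
scene [407.76470588 256.64705882] px 17 z 0.01171890137572652 [0.00823084 0.01647784] rect ((397.197998046875, 326.4426574707031), (24.562162399291992, 4.365891933441162), 88.34314727783203)
top [180.01176471 258.01764706] px 170 z 0.10893470866730852 [0.00250228 0.11435676] rect ((385.71734619140625, 308.40704345703125), (58.892250061035156, 23.118289947509766), 88.64750671386719)
top [157.24       276.70666667] px 75 z 0.07356432805837673 [0.04448268 0.07920918] rect ((335.9678955078125, 382.73822021484375), (15.476292610168457, 39.859378814697266), 49.946475982666016)
top [193.70103093 289.51546392] px 291 z 0.14150126985018166 [0.13325497 0.14584015] rect ((293.51123046875, 261.8384094238281), (28.82352066040039, 76.73025512695312), 28.48280906677246)
```

View pics/cs.png

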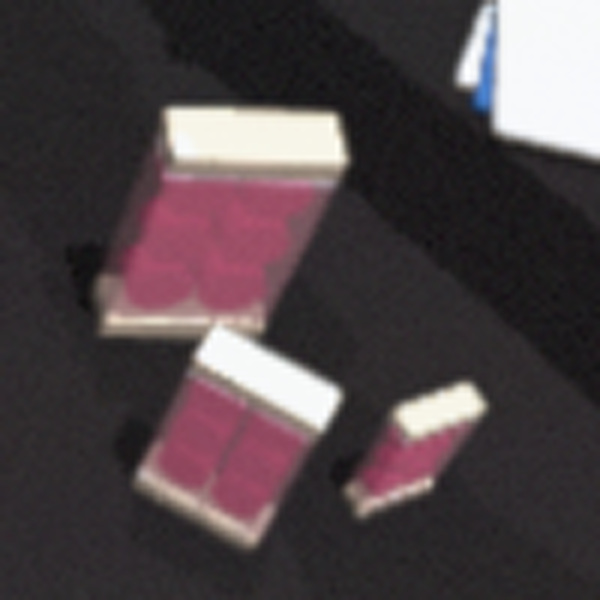

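View pics/ct.png

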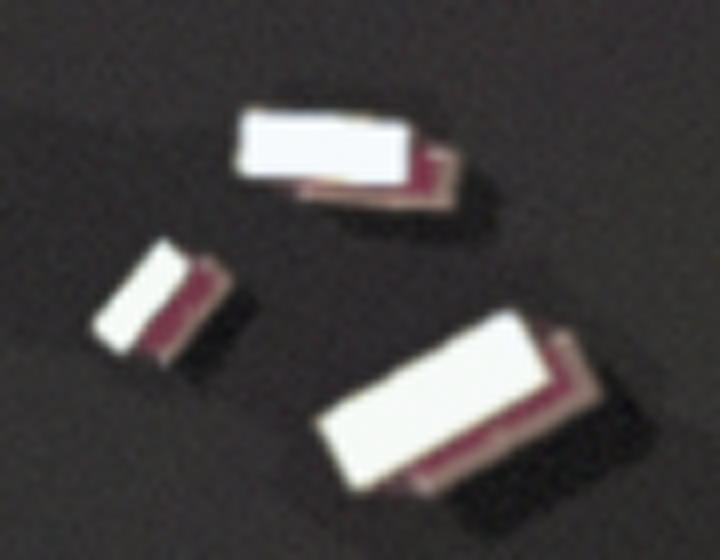

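Run:
```python
from h import *
S=ld('scene');T=ld('top')
def orange(f,x0,y0,x1,y1):
    h=cv2.cvtColor(f['color'],cv2.COLOR_BGR2HSV);m=((h[...,0]>4)&(h[...,0]<16)&(h[...,1]>190)&(h[...,2]>150)).astype(np.uint8)
    m[:y0]=0;m[y1:]=0;m[:,:x0]=0;m[:,x1:]=0
    k,l,st,ce=cv2.connectedComponentsWithStats(m)
    return [(ce[i],st[i]) for i in range(1,k) if st[i,4]>20],l
for f,n in((S,'scene'),(T,'top')):
    for c,s in orange(f,150,100,350,300)[0]: print(n,c,s,depth(f,c))
# box top plane fit from cloud
for f,n in((S,'scene'),(T,'top')):
    P=cloud(f);h=cv2.cvtColor(f['color'],cv2.COLOR_BGR2HSV)
    m=(P[...,0]>.45)&(P[...,0]<1.0)&(abs(P[...,1])<.3)&(P[...,2]>.12)&(P[...,2]<.4)
    p=P[m]
    # ransac-free: iterative plane
    A=np.c_[p[:,:2],np.ones(len(p))];w=np.ones(len(p),bool)
    for _ in range(8):
        q=np.linalg.lstsq(A[w],p[w,2],rcond=None)[0];w=abs(A@q-p[:,2])<.006
    print(n,'plane',q,w.sum(),len(p),'slope',np.degrees(np.arctan(np.hypot(*q[:2]))),'yaw',np.degrees(np.arctan2(q[1],q[0])))
    r_=cv2.minAreaRect((p[w][:,:2]*1000).astype(np.float32));print(r_)
    pp=p[w];print(np.percentile(pp,[.3,99.7],axis=0))
# corner triangulation
g=lambda n,i:None
```

```text
scene [235.29347826 229.31521739] [223 223  25  13  92] [[ 0.6561722  -0.03732095  0.21001356]]
scene [284.60550459 253.0733945 ] [271 246  28  15 109] [[0.6538991  0.08495082 0.21145478]]
scene plane [ 0.38082558  0.00276565 -0.03768045] 4848 16301 slope 20.848615671426863 yaw 0.41608864949352387
((673.6748046875, 25.32654571533203), (281.48223876953125, 272.5994873046875), 1.7987250089645386)
[[ 0.53291634 -0.1101018   0.16068876]
 [ 0.8166277   0.16468794  0.27640463]]
top plane [ 0.46499013  0.01321709 -0.08776317] 10202 11178 slope 24.946809759780987 yaw 1.6281623983679852
((672.4857177734375, 23.366180419921875), (281.97772216796875, 271.1837463378906), 1.8109925985336304)
[[ 0.53174931 -0.1123463   0.15750398]
 [ 0.81285706  0.15951837  0.29183106]]
```

Run:
```python
from h import *
S=ld('scene');T=ld('top')
cv2.imwrite('pics/bs.png',cv2.resize(S['color'][180:370,140:350],None,fx=3.5,fy=3.5,interpolation=cv2.INTER_CUBIC))
cv2.imwrite('pics/bt.png',cv2.resize(T['color'][80:225,210:340],None,fx=4,fy=4,interpolation=cv2.INTER_CUBIC))
```

```text
(no output)
```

The chosen case is the medium one: its top is at 109 mm and measures about 59×23 mm. The others have tops at 142 mm and 74 mm. Next come the cap corners and the box pose, each from two views.

View pics/bs.png

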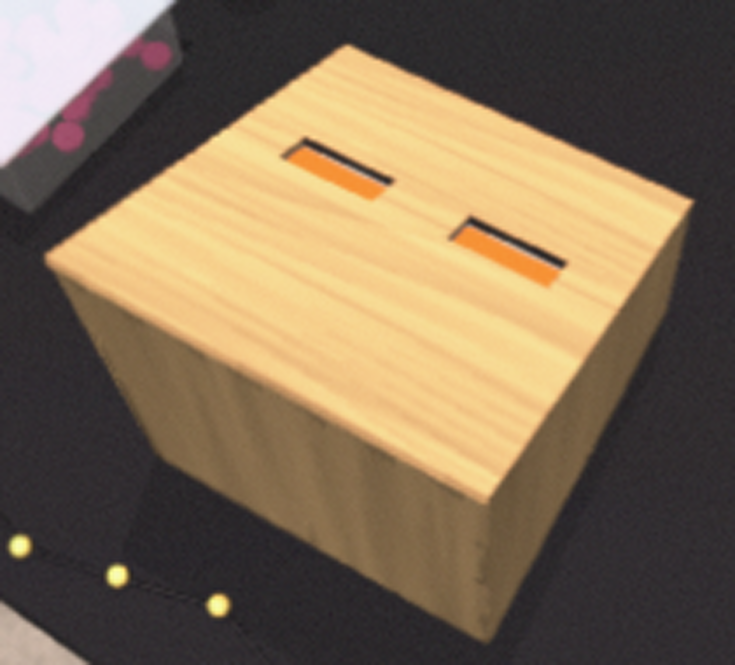

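View pics/bt.png

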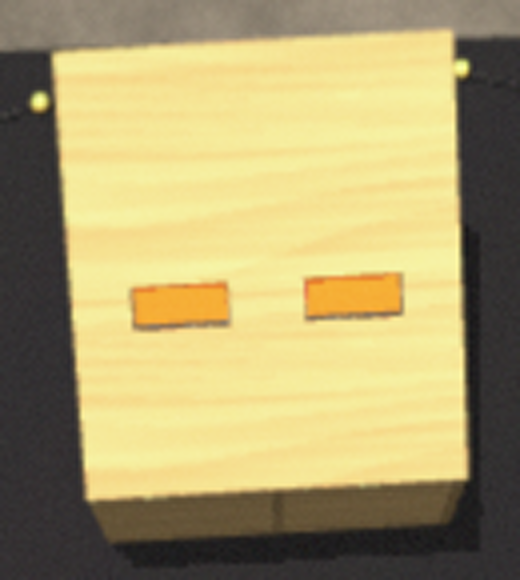

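Run:
```python
from h import *
S=ld('scene');T=ld('top')
s=lambda x,y:np.array([(x+.5)/3.5-.5+140,(y+.5)/3.5-.5+180]); t=lambda x,y:np.array([(x+.5)/4-.5+210,(y+.5)/4-.5+80])
# box frame names; local coords
L=np.array
a=np.radians(25);up=L([np.cos(a),0,np.sin(a)])
pts={'FL':((692,203),(88,499),L([-.14,.135,.16])),'FR':((347,45),(467,479),L([-.14,-.135,.16])),
'BL':((488,498),(53,52),L([.14,.135,.29])),'BR':((47,258),(453,30),L([.14,-.135,.29]))}
# slot corners
def sl(n,yc,sc,tc):
    m=L([-.02,yc,.216])
    for k,(i,j) in enumerate(((1,-1),(1,1),(-1,1),(-1,-1))): # y sign, slope sign
        pts[n+str(k)]=(sc[k],tc[k],m+L([0,.034*i,0])+up*.015*j)
# order: front-left, back-left, back-right, front-right
sl('L',.06,((567,265),(549,287),(450,240),(471,217)),((135,329),(131,289),(228,283),(230,324)))
sl('R',-.06,((394,182),(376,200),(283,157),(303,138)),((307,319),(305,279),(402,273),(403,314)))
W=[];B=[]
for k,(p,q,b) in pts.items():
    w=tri(S,s(*p),T,t(*q));W.append(w);B.append(b)
W=L(W);B=L(B)
# 2D rigid fit
def fit(idx):
    w=W[idx];b=B[idx];wc=w.mean(0);bc=b.mean(0);H=((b-bc)[:,:2]).T@((w-wc)[:,:2])
    th=np.arctan2(H[0,1]-H[1,0],H[0,0]+H[1,1]);Rz=L([[np.cos(th),-np.sin(th),0],[np.sin(th),np.cos(th),0],[0,0,1]])
    o=wc-Rz@bc;return th,o,Rz
for idx in(list(range(4)),list(range(4,12)),list(range(12))):
    th,o,Rz=fit(idx);print(np.degrees(th),o)
for k,e in zip(pts,W-(B@Rz.T+o)):print(k,(e*1000).round(1))
print('mouths L,R',Rz@L([-.02,.06,.216])+o,Rz@L([-.02,-.06,.216])+o)
# case corners
cs=lambda x,y:L([(x+.5)/6-.5+370,(y+.5)/6-.5+170]);ct=lambda x,y:L([(x+.5)/8-.5+140,(y+.5)/8-.5+240])
# scene top face corners: (215,322),(343,392),(318,433)... ; top view (243,108),(413,120),(410,186),(236,178)
tc=L([ct(*c) for c in((243,108),(413,120),(410,186),(236,178))])
w=plane(T,tc,.109);print('case top',w.round(4),w.mean(0))
e=w[1]-w[0]+w[2]-w[3];print('yaw of width dir',np.degrees(np.arctan2(e[1],e[0])))
sc=L([cs(*c) for c in((343,394),(220,322))]);
print('scene diag corners? ',plane(S,sc,.11),plane(S,[cs(195,360),cs(315,428)],.11))
```

```text
1.651822673735782 [ 0.67318932  0.02392647 -0.00320635]
1.7256149689893265 [ 0.6729846   0.02424699 -0.00261572]
1.6621559183477024 [ 0.67305327  0.02412539 -0.0028126 ]
FL [-0.1 -0.1 -1.7]
FR [-1.1 -0.4 -0.2]
BL [0.5 0.3 1. ]
BR [ 1.2 -0.5 -0.7]
L0 [ 1.2 -0.6 -0.7]
L1 [-1.1 -0.2  0.1]
L2 [-0.8  1.1 -0.6]
L3 [0.5 1.1 0.5]
R0 [ 1.4 -1.   0.1]
R1 [-1.9  0.1  1.5]
R2 [-1.1  0.7  0.2]
R3 [ 1.3 -0.4  0.5]
mouths L,R [0.65132133 0.08352002 0.2131874 ] [ 0.65480205 -0.03642948  0.2131874 ]
case top [[0.4007 0.3379 0.109 ]
 [0.3949 0.276  0.109 ]
 [0.3711 0.2769 0.109 ]
 [0.3754 0.34   0.109 ]] [0.38551139 0.30768924 0.109     ]
yaw of width dir -94.64357019937866
scene diag corners?  [[0.37986555 0.34191826 0.11      ]
 [0.37195628 0.28397337 0.11      ]] [[0.39581834 0.28118525 0.11      ]
 [0.40200616 0.33673864 0.11      ]]
```

Box origin is about (0.673, 0.024) with yaw 1.7°. The left mouth is about (0.651, 0.0835) and the right (0.655, -0.036). The case is about (0.3865, 0.309) with yaw about -6°. I'll move above the case.

Request:
{"fn": "play_rows", "kwargs": {
  "plan": [
    [10,-30,0,0,0,0.06,85],
    [25,-75,0,0,0,0.17,85],
    [40,-120,0,0,0,0.25,85],
    [55,-165,0,0,0,0.34,85],
    [70,-210,0,0,0,0.34,85],
    [85,-255,0,0,0,0.34,85],
    [94,-285,0,0,0,0.34,85],
    [98.5,-301,0,0,0,0.34,85],
    [98.5,-301,-20,0,0,0.34,85],
    [98.5,-301,-40,0,0,0.34,85],
    [98.5,-301,-40,0,0,0.34,85]
  ]
}}

```text
clock: 1.2
tcp_pos: [0.3851, 0.3079, 0.189]
orientation: [-0.159, -3.134, 0.006]
contact_force: [-0.1, -0.7, -0.7]
grip_width: 0.085
```

Run:
```python
from h import *
S=grab('scene');T=grab('top')
from scipy.spatial.transform import Rotation as Ro
o=r.get_obs();print(o['tcp_pos'],Ro.from_rotvec(o['orientation']).as_matrix().round(3),o['contact_force'])
a=cv2.resize(S['color'][100:270,330:500],None,fx=3,fy=3);b=cv2.resize(T['color'][190:360,100:270],None,fx=3,fy=3)
w=.0;cv2.imwrite('pics/p1.png',cv2.resize(np.hstack([a,b]),(800,400)))
```

```text
[0.38631985 0.30938088 0.19132688] [[-0.995  0.101 -0.001]
 [ 0.101  0.995 -0.001]
 [ 0.001 -0.001 -1.   ]] [-0.04145194  0.08345079  0.47355984]
```

View pics/p1.png

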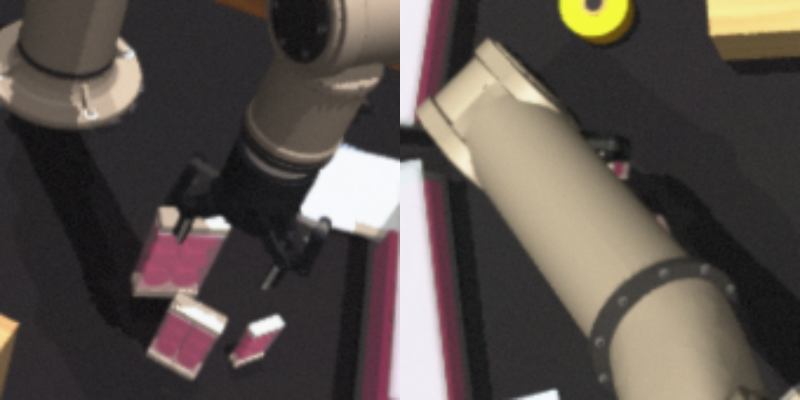

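The gripper is above the medium case (left panel 188,330), with the fingers lined up with its width. I'll descend and grip.

Request:
{"fn": "play_rows", "kwargs": {
  "plan": [
    [0,0,-30,0,0,0,85],
    [0,0,-55,0,0,0,85],
    [0,0,-75,0,0,0,85],
    [0,0,-90,0,0,0,85],
    [0,0,-105,0,0,0,85],
    [0,0,-116,0,0,0,85],
    [0,0,-116,0,0,0,85]
  ],
  "grip_force": 40
}}

```text
clock: 2.0
tcp_pos: [0.3862, 0.3094, 0.0748]
orientation: [-0.158, -3.137, 0.002]
contact_force: [-1.1, 0.6, -0.7]
grip_width: 0.0854
```

Run:
```python
from h import *
S=grab('scene');print(r.get_obs()['tcp_pos'],r.get_obs()['contact_force'])
cv2.imwrite('pics/p2.png',cv2.resize(S['color'][150:270,350:470],None,fx=5,fy=5,interpolation=cv2.INTER_CUBIC))
```

```text
[0.38654232 0.30968852 0.07544213] [-0.36981325  0.05883843  0.64906364]
```

View pics/p2.png

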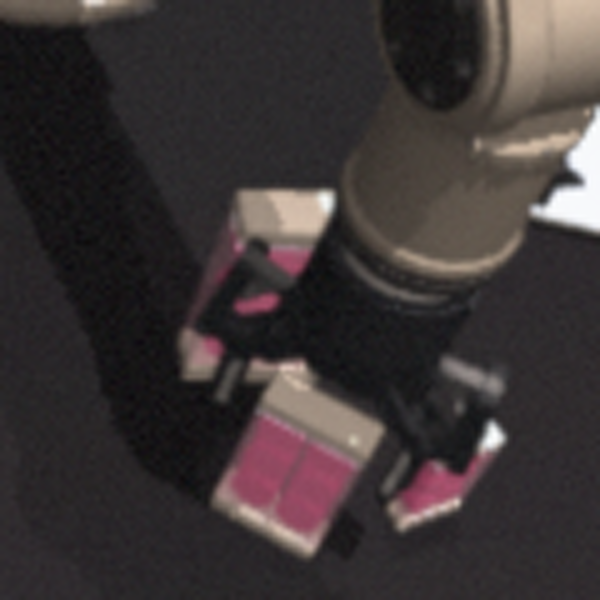

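The fingertips at crop (230,380) and (395,470) straddle the case. I'll close on it, then lift.

Request:
{"fn": "play_rows", "kwargs": {
  "plan": [
    [0,0,0,0,0,0,50],
    [0,0,0,0,0,0,50],
    [0,0,0,0,0,0,50],
    [0,0,0,0,0,0,50],
    [0,0,0,0,0,0,50],
    [0,0,0,0,0,0,50],
    [0,0,0,0,0,0,50],
    [0,0,0,0,0,0,50]
  ],
  "grip_force": 60
}}

```text
clock: 2.85
tcp_pos: [0.3872, 0.3103, 0.0765]
orientation: [0.158, 3.136, 0.003]
contact_force: [-0.8, 1.2, 6.4]
grip_width: 0.0591
```

Request:
{"fn": "play_rows", "kwargs": {
  "plan": [
    [0,0,10,0,0,0,50],
    [0,0,25,0,0,0,50],
    [0,0,50,0,0,0,50],
    [0,0,80,0,0,0,50],
    [0,0,120,0,0,0,50],
    [0,0,160,0,0,0,50],
    [0,0,200,0,0,0,50],
    [0,0,240,0,0,0,50],
    [0,0,265,0,0,0,50],
    [0,0,275,0,0,0,50],
    [0,0,275,0,0,0,50]
  ]
}}

```text
clock: 3.95
tcp_pos: [0.3866, 0.3095, 0.3513]
orientation: [0.159, 3.136, 0.002]
contact_force: [-0.4, -0.5, -3.1]
grip_width: 0.0591
```

Run:
```python
from h import *
S=grab('scene');o=r.get_obs();print(o['tcp_pos'],o['orientation'],o['contact_force'],o['grip_width'],o['joints'])
cv2.imwrite('pics/p3.png',cv2.resize(S['color'][60:240,300:480],None,fx=3.3,fy=3.3,interpolation=cv2.INTER_CUBIC))
```

```text
[0.38610143 0.30907581 0.34966599] [-1.58299577e-01 -3.13707547e+00  9.32043366e-04] [-0.61387209  0.03730167 -2.47417806] 0.059140675162323006 [-0.84788182  0.07717161  0.04991186  1.8183235  -0.00405939  1.24698852
  0.67313651]
```

View pics/p3.png

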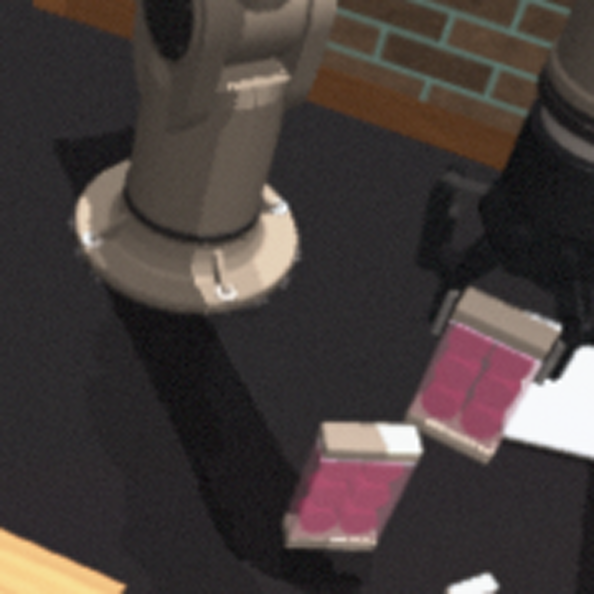

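Lifted with a width of 59 mm and a weight of about 3 N, and it hangs straight. Next I'll work out the move to the left mouth.

```bash
cat >> h.py <<'E'
from scipy.spatial.transform import Rotation as Ro
TH=np.radians(1.7);A=np.radians(25)
Rb=np.array([[np.cos(TH),-np.sin(TH),0],[np.sin(TH),np.cos(TH),0],[0,0,1]]);OB=np.array([.673,.0241,-.0015])
D=Rb@[np.sin(A),0,-np.cos(A)];U=Rb@[np.cos(A),0,np.sin(A)];Y=Rb@[0,1,0]
ML=OB+Rb@[-.02,.06,.216];MR=OB+Rb@[-.02,-.06,.216]
RT=np.c_[np.cross(Y,D),Y,D]
def rel(pos,M,name=''):
    d=(pos-M)
    print(name,'along D %.1f  upslope %.1f  y %.1f mm'%tuple(1000*np.array([d@D,d@U,d@Y])))
E
python3 - <<'E'
from h import *
o=r.get_obs();R0=Ro.from_rotvec([-.1583,-3.137,.001])
print('turn',(Ro.from_matrix(RT)*R0.inv()).as_rotvec())
p=np.array([.3865,.3092,.3505])
for dep in(-.03,0):
    t=ML-D*(.0765-dep);print(dep,t,(t-p)*1000)
print(D,U,Y,ML,MR)
E
```

```text
turn [-0.0148987  -0.4369539   0.12857106]
-0.03 [0.60623979 0.08214502 0.31102178] [ 219.73979346 -227.05497665  -39.47822068]
0 [0.61891276 0.08252115 0.28383255] [ 232.41276098 -226.67885176  -66.66745429]
[ 0.42243225  0.0125375  -0.90630779] [0.90590888 0.02688675 0.42261826] [-0.02966624  0.99955986  0.        ] [0.65122883 0.08348027 0.2145    ] [ 0.65478878 -0.03646692  0.2145    ]
```

Request:
{"fn": "play_rows", "kwargs": {
  "plan": [
    [15,-15,0,0,-0.04,0.01,50],
    [40,-40,0,-0.003,-0.11,0.03,50],
    [65,-67,0,-0.005,-0.17,0.05,50],
    [90,-93,0,-0.007,-0.23,0.07,50],
    [115,-119,0,-0.009,-0.28,0.085,50],
    [140,-145,0,-0.011,-0.33,0.1,50],
    [165,-170,-5,-0.013,-0.38,0.115,50],
    [190,-196,-15,-0.015,-0.42,0.125,50],
    [208,-215,-25,-0.015,-0.437,0.129,50],
    [219.7,-227,-39.5,-0.015,-0.437,0.129,50],
    [219.7,-227,-39.5,-0.015,-0.437,0.129,50],
    [219.7,-227,-39.5,-0.015,-0.437,0.129,50]
  ]
}}

```text
clock: 5.2
tcp_pos: [0.6049, 0.0823, 0.3084]
orientation: [-0.041, 2.709, 0.008]
contact_force: [-0.0, 0.5, -2.1]
grip_width: 0.0592
```

Run:
```python
from h import *
S=grab('scene');T=grab('top');o=r.get_obs();print(o['tcp_pos'],o['contact_force'],o['grip_width'],o['joints'])
rel(o['tcp_pos'],ML);print((Ro.from_matrix(RT)*Ro.from_rotvec(o['orientation']).inv()).as_rotvec())
cv2.imwrite('pics/p4.png',cv2.resize(S['color'][120:340,150:370],None,fx=2.7,fy=2.7,interpolation=cv2.INTER_CUBIC))
cv2.imwrite('pics/p4t.png',cv2.resize(T['color'][80:225,210:340],None,fx=4,fy=4,interpolation=cv2.INTER_CUBIC))
```

```text
[0.60547821 0.08351729 0.31021491] [-0.33204505 -0.34786244 -2.17731471] 0.05909714607927161 [-0.57091685  0.08645744  0.29243013  1.97481828  0.13102748  0.66515234
  1.23172098]
 along D -106.1  upslope -1.0  y 1.4 mm
[-0.00023153 -0.00071288 -0.00214672]
```

View pics/p4.png

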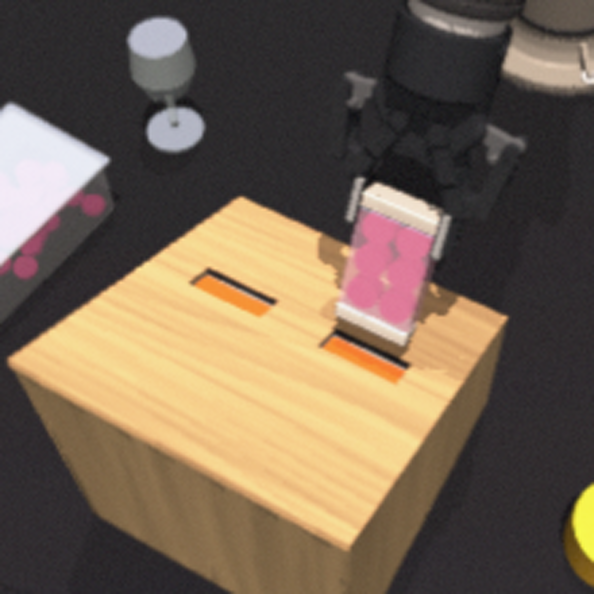

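View pics/p4t.png

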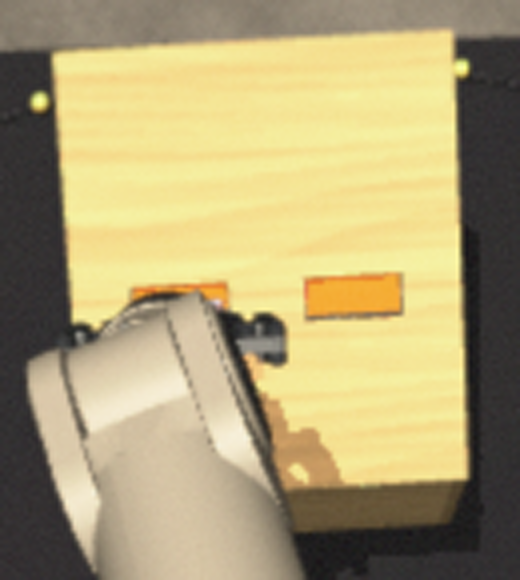

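The case is in line above the left slot, with its lower end at crop (372,330) and the slot at (365,358). I'll compare the predicted corner pixels with the picture as a check on the offset in the hand.

Run:
```python
from h import *
S=ld('scene');o=r.get_obs();p=np.array([.6062,.0822,.3110])
img=cv2.resize(S['color'][180:290,240:350],None,fx=7,fy=7,interpolation=cv2.INTER_CUBIC)
def dr(X,c):
    q=((proj(S,X)-[240,180]+.5)*7-.5)
    cv2.polylines(img,[np.round(q).astype(int)],True,c,1)
for L,c in((.0765,(0,255,0)),(-.0335,(255,0,0))):
    dr(np.array([p+D*L+Y*a*.03+U*b*.011 for a,b in((1,1),(-1,1),(-1,-1),(1,-1))]),c)
dr(np.array([ML+Y*a*.034+U*b*.015 for a,b in((1,1),(-1,1),(-1,-1),(1,-1))]),(0,0,255))
cv2.imwrite('pics/p5.png',cv2.resize(img,(600,600)))
```

```text
(no output)
```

View pics/p5.png

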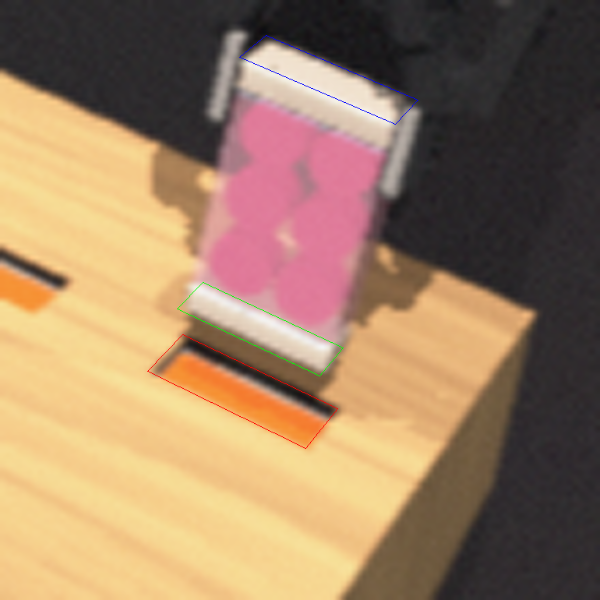

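The predicted outlines agree with the picture within about 1 mm. I'll enter slowly to a depth of about 14 mm.

Request:
{"fn": "play_rows", "kwargs": {
  "plan": [
    [4.2,0.1,-9.1,0,0,0,50],
    [8.4,0.2,-18.1,0,0,0,50],
    [11.0,0.3,-23.6,0,0,0,50],
    [12.7,0.4,-27.2,0,0,0,50],
    [13.9,0.4,-29.9,0,0,0,50],
    [15.2,0.4,-32.6,0,0,0,50],
    [16.9,0.5,-36.2,0,0,0,50],
    [18.6,0.6,-39.9,0,0,0,50],
    [18.6,0.6,-39.9,0,0,0,50]
  ]
}}

```text
clock: 6.2
tcp_pos: [0.625, 0.0831, 0.271]
orientation: [-0.041, 2.704, 0.01]
contact_force: [-3.9, -0.5, 2.7]
grip_width: 0.0591
```

```bash
cat > st.py <<'E'
from h import *
import sys
M=ML if sys.argv[1]=='L' else MR
o=r.get_obs();f=o['contact_force'];print(o['clock'],o['tcp_pos'].round(4),'F D %.1f U %.1f Y %.1f'%(f@D,f@U,f@Y),o['moment'].round(2),o['grip_width'])
rel(o['tcp_pos']+D*.0765,M,'lead end')
S=grab('scene');cv2.imwrite(f'pics/{sys.argv[2]}.png',cv2.resize(S['color'][130:290,190:350],None,fx=3.5,fy=3.5,interpolation=cv2.INTER_CUBIC))
E
python3 st.py L q1
```

```text
6.2 [0.625  0.0831 0.271 ] F D -4.1 U -2.4 Y -0.4 [-0.15  0.95 -0.05] 0.05914979500179381
lead end along D 14.3  upslope 0.1  y 0.4 mm
```

View pics/q1.png

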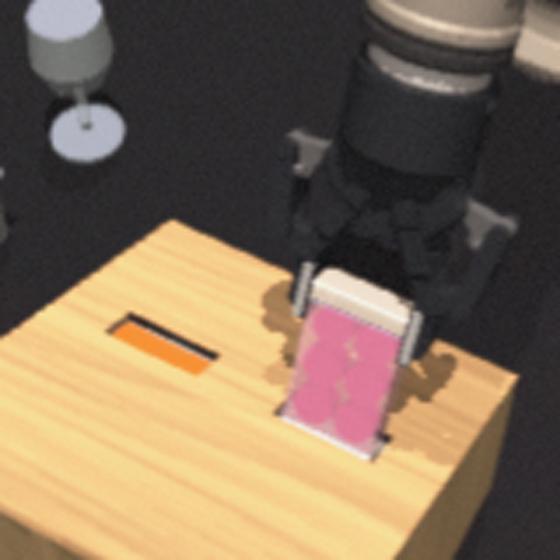

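The lower end has entered the left slot (crop 330,435), with only flap-like resistance. I'll feel on past 22 mm in small steps.

Request:
{"fn": "play_rows", "kwargs": {
  "plan": [
    [0.8,0,-1.8,0,0,0,50],
    [1.7,0,-3.6,0,0,0,50],
    [2.5,0.1,-5.4,0,0,0,50],
    [3.4,0.1,-7.3,0,0,0,50],
    [4.2,0.1,-9.1,0,0,0,50],
    [5.1,0.2,-10.9,0,0,0,50],
    [5.1,0.2,-10.9,0,0,0,50]
  ]
}}

```text
clock: 6.95
tcp_pos: [0.632, 0.084, 0.2664]
orientation: [-0.04, 2.697, 0.015]
contact_force: [-28.7, -0.8, 40.6]
grip_width: 0.0592
```

```bash
python3 st.py L q2
```

```text
6.95 [0.632  0.084  0.2664] F D -49.0 U -8.9 Y 0.0 [-0.67  2.46 -0.27] 0.05923584641663494
lead end along D 21.4  upslope 4.5  y 1.1 mm
```

It stops dead at 21 mm with 49 N, so the left lane is full. I'll withdraw and check for slip in the grip.

Request:
{"fn": "play_rows", "kwargs": {
  "plan": [
    [-4.2,-0.1,9.1,0,0,0,50],
    [-8.4,-0.2,18.1,0,0,0,50],
    [-12.7,-0.4,27.2,0,0,0,50],
    [-16.9,-0.5,36.3,0,0,0,50],
    [-21.1,-0.6,45.3,0,0,0,50],
    [-24.1,-0.7,51.7,0,0,0,50],
    [-24.1,-0.7,51.7,0,0,0,50],
    [-24.1,-0.7,51.7,0,0,0,50]
  ]
}}

```text
clock: 7.8
tcp_pos: [0.6056, 0.0826, 0.3115]
orientation: [-0.041, 2.705, 0.01]
contact_force: [-0.2, 0.3, -2.3]
grip_width: 0.0588
```

```bash
python3 st.py L q3
python3 - <<'E'
from h import *
S=ld('scene');T=grab('top');ps=[];o=r.get_obs();p=o['tcp_pos'];print(p)
print((Ro.from_matrix(RT)*Ro.from_rotvec(o['orientation']).inv()).as_rotvec())
img=cv2.resize(S['color'][180:290,240:350],None,fx=7,fy=7,interpolation=cv2.INTER_CUBIC)
def dr(X,c):
    q=((proj(S,X)-[240,180]+.5)*7-.5)
    cv2.polylines(img,[np.round(q).astype(int)],True,c,1)
for L,c in((.0765,(0,255,0)),(-.0335,(255,0,0))):
    dr(np.array([p+D*L+Y*a*.03+U*b*.011 for a,b in((1,1),(-1,1),(-1,-1),(1,-1))]),c)
cv2.imwrite('pics/p6.png',cv2.resize(img,(600,600)))
E
```

```text
7.8 [0.6056 0.0826 0.3115] F D 2.0 U -1.1 Y 0.3 [-0.08  0.71 -0.01] 0.05883756967606219
lead end along D -30.7  upslope -0.4  y 0.5 mm
[0.6055733  0.08255816 0.31112274]
[-0.00010332 -0.00031188 -0.00070102]
```

View pics/p6.png

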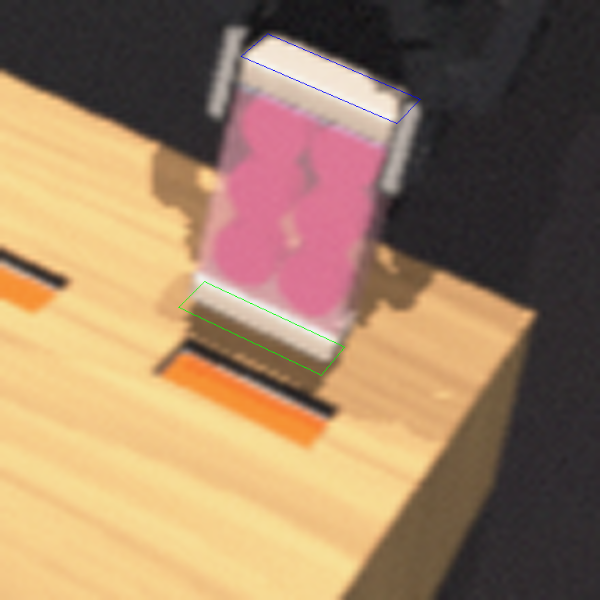

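The flap has shut again, and the grip held along the length. But the case has pitched a few degrees in the fingers, with its lower end shifted downslope. I'll measure that pitch.

Run:
```python
from h import *
S=ld('scene');P=cloud(S);p=np.array([.6062,.0822,.3110])
c=S['color'][...].astype(int)
B=np.stack([(P-p)@D,(P-p)@U,(P-p)@Y],-1)*1000
m=(abs(B[...,2])<24)&(B[...,0]>-30)&(B[...,0]<72)&(B[...,1]>-12)&(B[...,1]<30)
q=B[m];print(len(q))
w=np.ones(len(q),bool)
for _ in range(8):
    k=np.linalg.lstsq(np.c_[q[w][:,[0,2]],np.ones(w.sum())],q[w,1],rcond=None)[0]
    e=q[:,1]-np.c_[q[:,[0,2]],np.ones(len(q))]@k;w=abs(e)<3
print('slope dU/dD',k,w.sum(),'pitch deg',np.degrees(np.arctan(k[0])),'U at D=-33,0,76',k[2]+k[0]*np.array([-33,0,76]))
# edge rays: crop px -> pixel ; intersect
pp=lambda x,y:np.array([(x*770/600+.5)/7-.5+240,(y*770/600+.5)/7-.5+180])
cam=-S['R'].T@S['t']
for a in((190,301),(330,363),(262,332),(243,60),(388,118),(240,78),(396,140)):
    d=(dirs(S,pp(*a))@S['R'])[0]
    # candidate for each U: report D coordinate at U=11, 5,0
    print(a,[tuple(((cam+d*(((p-cam)@U+u)/(d@U))-p)@np.c_[D,Y]*1000).round(1)) for u in(.011,.006,.001)])
```

```text
1003
slope dU/dD [-5.04732856e-02 -5.38239941e-03  7.65882693e+00] 996 pitch deg -2.8894542294713244 U at D=-33,0,76 [9.32444536 7.65882693 3.82285723]
(190, 301) [(np.float64(70.8), np.float64(-25.7)), (np.float64(74.6), np.float64(-27.4)), (np.float64(78.3), np.float64(-29.1))]
(330, 363) [(np.float64(69.2), np.float64(32.4)), (np.float64(72.9), np.float64(31.2)), (np.float64(76.6), np.float64(30.0))]
(262, 332) [(np.float64(69.6), np.float64(4.4)), (np.float64(73.3), np.float64(3.0)), (np.float64(77.0), np.float64(1.5))]
(243, 60) [(np.float64(-33.0), np.float64(-28.4)), (np.float64(-30.1), np.float64(-30.1)), (np.float64(-27.3), np.float64(-31.8))]
(388, 118) [(np.float64(-34.6), np.float64(27.1)), (np.float64(-31.8), np.float64(25.8)), (np.float64(-28.9), np.float64(24.6))]
(240, 78) [(np.float64(-25.9), np.float64(-27.8)), (np.float64(-23.0), np.float64(-29.6)), (np.float64(-20.0), np.float64(-31.3))]
(396, 140) [(np.float64(-28.0), np.float64(32.0)), (np.float64(-25.1), np.float64(30.8)), (np.float64(-22.2), np.float64(29.5))]
```

The left lane is full and the case is pitched by about 3°. I'll move over to the right mouth with a counter-turn and a firmer grip, then re-measure.

Request:
{"fn": "play_rows", "kwargs": {
  "plan": [
    [0.5,-15,1,0.0005,-0.015,0,50],
    [1.5,-40,1,0.001,-0.03,0,50],
    [2.5,-65,1,0.0015,-0.045,0,50],
    [4,-90,1,0.0017,-0.056,0,50],
    [4.5,-110,0.6,0.0017,-0.056,0,50],
    [4.9,-120,0.6,0.0017,-0.056,0,50],
    [4.9,-120,0.6,0.0017,-0.056,0,50],
    [4.9,-120,0.6,0.0017,-0.056,0,50]
  ],
  "grip_force": 90
}}

```text
clock: 8.7
tcp_pos: [0.6106, -0.037, 0.3119]
orientation: [-0.04, 2.649, 0.011]
contact_force: [-0.1, -0.3, -2.0]
grip_width: 0.0584
```

```bash
cat > meas.py <<'E'
from h import *
S=grab('scene');P=cloud(S);o=r.get_obs();print(o['tcp_pos'],o['grip_width']);rel(o['tcp_pos'],MR,'tcp')
B=np.stack([(P-MR)@D,(P-MR)@U,(P-MR)@Y],-1)*1000
def fit(q,i,j):
    w=np.ones(len(q),bool)
    for _ in range(8):
        k=np.linalg.lstsq(np.c_[q[w][:,j],np.ones(w.sum())],q[w,i],rcond=None)[0]
        w=abs(q[:,i]-np.c_[q[:,j],np.ones(len(q))]@k)<3
    return k,w.sum()
m=(abs(B[...,2])<24)&(B[...,0]>-135)&(B[...,0]<-36)&(B[...,1]>-12)&(B[...,1]<30)
k,n=fit(B[m],1,[0,2]);print('back face: dU/dD,dU/dy',k[:2].round(4),n,'pitch',np.degrees(np.arctan(k[0])),'axis U at D=-30:',k[2]-30*k[0]-11,' at -130',k[2]-130*k[0]-11)
m=(abs(B[...,2])<50)&(B[...,1]>25)&(B[...,1]<80)&(abs(B[...,0])<10)
k2,n=fit(B[m],0,[1,2]);print('panel plane D',k2,n)
x0,y0=190,165
img=cv2.resize(S['color'][y0:y0+110,x0:x0+110],None,fx=7,fy=7,interpolation=cv2.INTER_CUBIC)
def dr(X,c):
    q=((proj(S,X)-[x0,y0]+.5)*7-.5);cv2.polylines(img,[np.round(q).astype(int)],True,c,1)
dr(np.array([MR+Y*a*.034+U*b*.015 for a,b in((1,1),(-1,1),(-1,-1),(1,-1))]),(0,0,255))
dr(np.array([MR-D*.03+Y*a*.03+U*b*.011 for a,b in((1,1),(-1,1),(-1,-1),(1,-1))]),(0,255,0))
dr(np.array([MR-D*.14+Y*a*.03+U*b*.011 for a,b in((1,1),(-1,1),(-1,-1),(1,-1))]),(255,0,0))
cv2.imwrite('pics/p7.png',cv2.resize(img,(600,600)))
E
python3 meas.py
```

```text
[ 0.61065482 -0.03641774  0.31195289] 0.058471484633587575
tcp along D -107.0  upslope 1.2  y 1.4 mm
back face: dU/dD,dU/dy [ 0.0093 -0.0079] 884 pitch 0.5305155113159981 axis U at D=-30: -1.0835872845833006  at -130 -2.0095379869575147
panel plane D [ 9.91516880e-04 -9.47904807e-05 -1.18776532e+00] 786
```

View pics/p7.png

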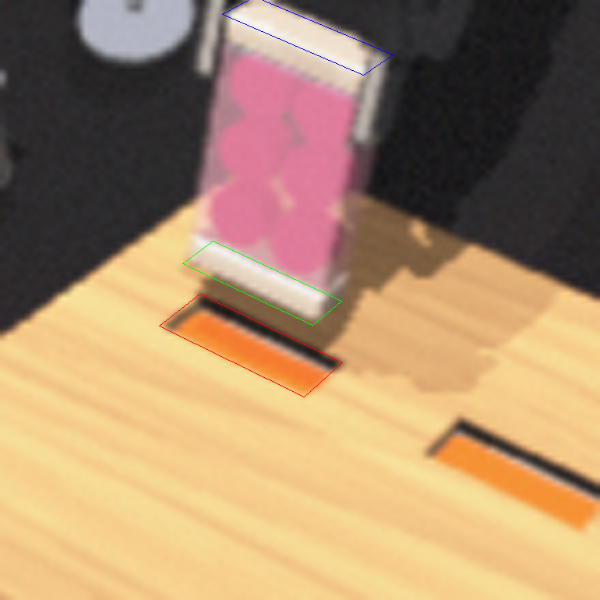

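The case is now square with the slot (0.5° pitch, about 1 mm offset). I'll enter the right slot.

Request:
{"fn": "play_rows", "kwargs": {
  "plan": [
    [5.1,-0.5,-8.7,0,0,0,50],
    [9.3,-0.5,-17.7,0,0,0,50],
    [11.9,-0.4,-23.2,0,0,0,50],
    [13.6,-0.3,-26.8,0,0,0,50],
    [14.8,-0.3,-29.5,0,0,0,50],
    [16.1,-0.3,-32.2,0,0,0,50],
    [17.8,-0.2,-35.8,0,0,0,50],
    [19.5,-0.1,-39.5,0,0,0,50],
    [19.5,-0.1,-39.5,0,0,0,50]
  ]
}}

```text
clock: 9.65
tcp_pos: [0.6307, -0.0376, 0.2732]
orientation: [-0.04, 2.647, 0.011]
contact_force: [-3.3, 1.3, 3.0]
grip_width: 0.0585
```

```bash
python3 st.py R q4
```

```text
9.65 [ 0.6307 -0.0376  0.2732] F D -4.1 U -1.7 Y 1.4 [-0.01  0.91  0.02] 0.058498463275870806
lead end along D 13.1  upslope 2.9  y -0.4 mm
```

View pics/q4.png

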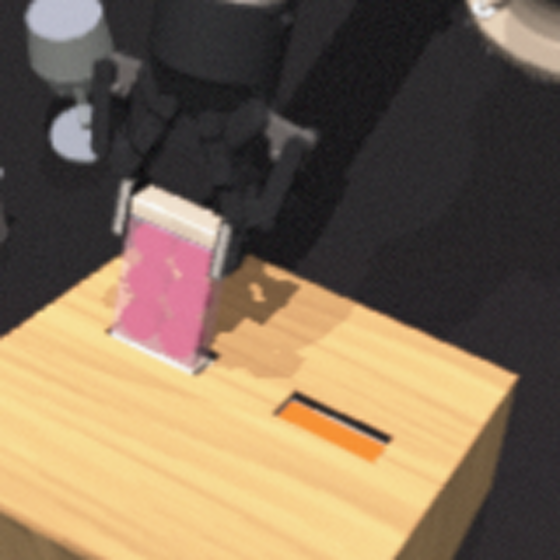

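Request:
{"fn": "play_rows", "kwargs": {
  "plan": [
    [0.8,0,-1.8,0,0,0,50],
    [1.7,0,-3.6,0,0,0,50],
    [2.5,0.1,-5.4,0,0,0,50],
    [3.4,0.1,-7.3,0,0,0,50],
    [4.2,0.1,-9.1,0,0,0,50],
    [5.1,0.2,-10.9,0,0,0,50],
    [5.9,0.2,-12.7,0,0,0,50],
    [5.9,0.2,-12.7,0,0,0,50]
  ]
}}

```text
clock: 10.5
tcp_pos: [0.6355, -0.0373, 0.2592]
orientation: [-0.04, 2.65, 0.011]
contact_force: [-4.5, -0.4, -0.6]
grip_width: 0.0586
```

```bash
python3 st.py R q5
```

```text
10.5 [ 0.6355 -0.0373  0.2592] F D -1.3 U -4.4 Y -0.3 [-0.08  1.65  0.01] 0.05864823782565389
lead end along D 27.9  upslope 1.4  y -0.2 mm
```

The lane is free: past 22 mm at -1.3 N. I'll push on until the fingertips near the face.

Request:
{"fn": "play_rows", "kwargs": {
  "plan": [
    [2.1,0.1,-4.5,0,0,0,50],
    [4.2,0.1,-9.1,0,0,0,50],
    [6.3,0.2,-13.6,0,0,0,50],
    [8.4,0.3,-18.1,0,0,0,50],
    [10.6,0.3,-22.7,0,0,0,50],
    [12.7,0.4,-27.2,0,0,0,50],
    [13.9,0.4,-29.9,0,0,0,50],
    [13.9,0.4,-29.9,0,0,0,50]
  ]
}}

```text
clock: 11.35
tcp_pos: [0.6495, -0.0369, 0.2292]
orientation: [-0.04, 2.65, 0.01]
contact_force: [-5.2, -0.5, -4.6]
grip_width: 0.0587
```

```bash
python3 st.py R q6
```

```text
11.35 [ 0.6495 -0.0369  0.2292] F D 2.0 U -6.6 Y -0.3 [0.04 2.01 0.01] 0.05869020692056654
lead end along D 61.0  upslope 1.4  y -0.3 mm
```

View pics/q6.png

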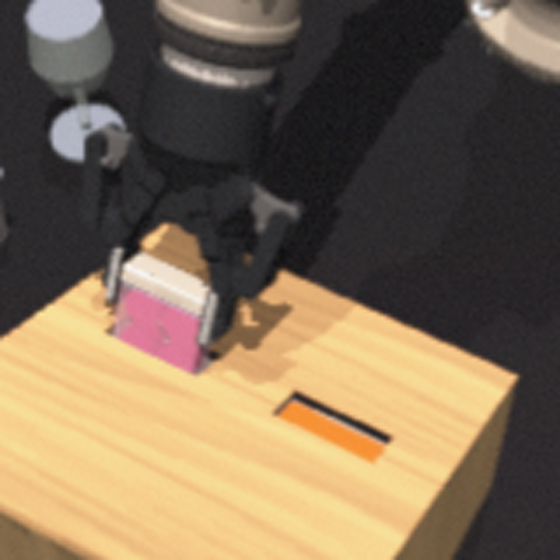

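Request:
{"fn": "play_rows", "kwargs": {
  "plan": [
    [1.3,0,-2.7,0,0,0,50],
    [2.5,0.1,-5.4,0,0,0,50],
    [3.8,0.1,-8.2,0,0,0,50],
    [5.1,0.2,-10.9,0,0,0,50],
    [5.1,0.2,-10.9,0,0,0,50]
  ]
}}

```text
clock: 11.9
tcp_pos: [0.655, -0.0367, 0.2188]
orientation: [-0.04, 2.649, 0.011]
contact_force: [-4.6, 0.4, -1.9]
grip_width: 0.0589
```

```bash
python3 st.py R q7
```

```text
11.9 [ 0.655  -0.0367  0.2188] F D -0.2 U -5.0 Y 0.5 [-0.09  1.83  0.03] 0.05889995380041181
lead end along D 72.7  upslope 2.0  y -0.2 mm
```

View pics/q7.png

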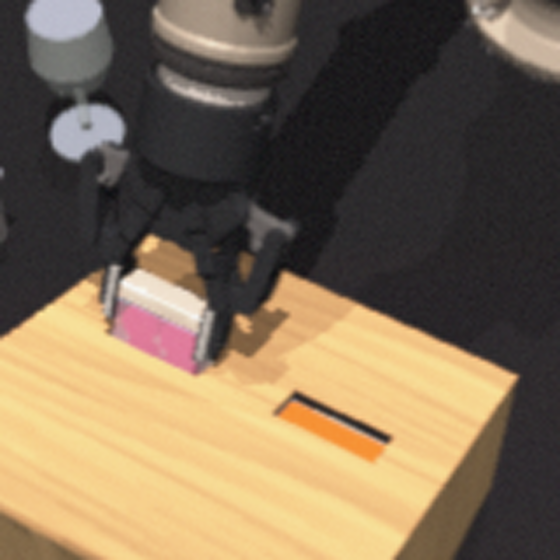

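I'll release now, with the flap holding the case, then back off and look.

Request:
{"fn": "play_rows", "kwargs": {
  "plan": [
    [0,0,0,0,0,0,75],
    [0,0,0,0,0,0,75],
    [0,0,0,0,0,0,75],
    [-4.2,-0.1,9.1,0,0,0,75],
    [-10.6,-0.3,22.7,0,0,0,75],
    [-19,-0.6,40.8,0,0,0,75],
    [-27.5,-0.8,58.9,0,0,0,75],
    [-31.7,-0.9,68,0,0,0,75],
    [-31.7,-0.9,68,0,0,0,75]
  ]
}}

```text
clock: 12.85
tcp_pos: [0.6239, -0.0376, 0.29]
orientation: [-0.04, 2.644, 0.012]
contact_force: [0.2, -0.5, -0.1]
grip_width: 0.0746
```

```bash
python3 st.py R q8
python3 - <<'E'
from h import *
S=ld('scene');P=cloud(S);B=np.stack([(P-MR)@D,(P-MR)@U,(P-MR)@Y],-1)*1000
c=S['color'].astype(int);m=(abs(B[...,1])<22)&(abs(B[...,2])<25)&(B[...,0]>-60)&(B[...,0]<-4)
q=B[m];print(len(q),np.percentile(q,[2,10,50,90,98],axis=0).round(1))
E
```

```text
12.85 [ 0.6239 -0.0376  0.29  ] F D 0.2 U 0.1 Y -0.5 [-0.06  0.49  0.05] 0.07460517607351295
lead end along D -5.0  upslope 3.8  y -0.2 mm
407 [[-39.5 -11.7 -24. ]
 [-38.7  -5.2 -20.2]
 [-28.6   7.2   0.3]
 [ -9.5   8.9  19.9]
 [ -5.1   9.9  24. ]]
```

View pics/q8.png

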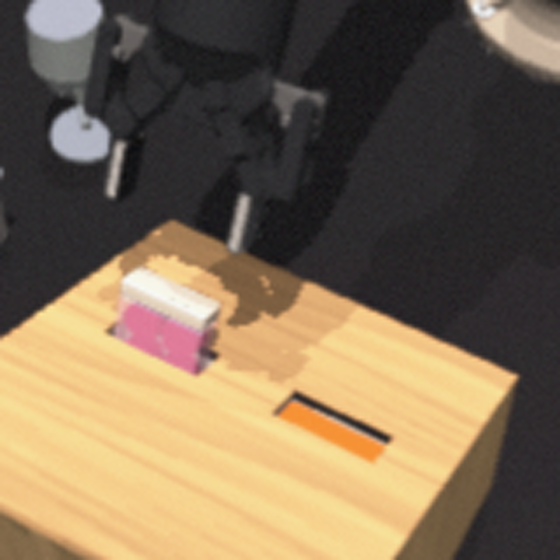

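The flap holds the case, with its trailing end about 39 mm above the face. I'll close the fingers, square the tool and centre it.

Request:
{"fn": "play_rows", "kwargs": {
  "plan": [
    [-1,0,-0.5,-0.0008,0.028,0,0],
    [-2.4,-0.1,-1.1,-0.0017,0.056,0,0],
    [-2.4,-0.1,-1.1,-0.0017,0.056,0,0],
    [-2.4,-0.1,-1.1,-0.0017,0.056,0,0],
    [-2.4,-0.1,-1.1,-0.0017,0.056,0,0],
    [-2.4,-0.1,-1.1,-0.0017,0.056,0,0],
    [-2.4,-0.1,-1.1,-0.0017,0.056,0,0],
    [-2.4,-0.1,-1.1,-0.0017,0.056,0,0],
    [-2.4,-0.1,-1.1,-0.0017,0.056,0,0],
    [-2.4,-0.1,-1.1,-0.0017,0.056,0,0]
  ],
  "grip_force": 40
}}

```text
clock: 13.9
tcp_pos: [0.621, -0.0377, 0.2862]
orientation: [-0.041, 2.704, 0.01]
contact_force: [0.2, -0.4, -0.9]
grip_width: 0.0004
```

```bash
sed -i 's/rel(o.*/rel(o["tcp_pos"],M,"tcp")/' st.py; for i in 1 2 3; do python3 st.py R q9; done; python3 -c "
from h import *
o=r.get_obs();print((Ro.from_matrix(RT)*Ro.from_rotvec(o['orientation']).inv()).as_rotvec())"
```

```text
13.9 [ 0.621  -0.0377  0.2862] F D 0.9 U -0.2 Y -0.4 [-0.01  0.42 -0.02] 0.00038284579593792655
tcp along D -79.3  upslope -0.3  y -0.2 mm
13.95 [ 0.621  -0.0377  0.2862] F D 0.5 U 0.4 Y -0.2 [0.02 0.45 0.  ] 0.00010993821617524612
tcp along D -79.3  upslope -0.3  y -0.2 mm
14.0 [ 0.621  -0.0377  0.2862] F D -0.5 U -0.4 Y 0.6 [-0.02  0.44 -0.04] 8.107077556616726e-05
tcp along D -79.3  upslope -0.3  y -0.2 mm
[-0.00047112  0.00063414 -0.00066729]
```

View pics/q9.png

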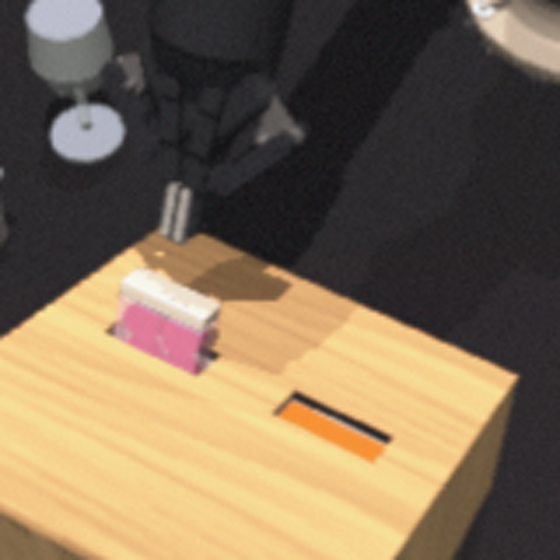

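The closed fingers are lined up behind the case end. I'll push.

Request:
{"fn": "play_rows", "kwargs": {
  "plan": [
    [8.4,0.3,-18.1,0,0,0,0],
    [14.8,0.4,-31.7,0,0,0,0],
    [17.7,0.5,-38.1,0,0,0,0],
    [20.3,0.6,-43.5,0,0,0,0],
    [22.8,0.7,-48.9,0,0,0,0],
    [25.3,0.8,-54.4,0,0,0,0],
    [27.9,0.8,-59.8,0,0,0,0],
    [30,0.9,-64.3,0,0,0,0],
    [30,0.9,-64.3,0,0,0,0]
  ]
}}

```text
clock: 14.95
tcp_pos: [0.6513, -0.0367, 0.2215]
orientation: [-0.041, 2.704, 0.009]
contact_force: [-0.9, 0.3, -0.7]
grip_width: 0.0001
```

```bash
python3 st.py R q10
```

```text
14.95 [ 0.6513 -0.0367  0.2215] F D 0.3 U -1.1 Y 0.4 [-0.03  0.5   0.02] 0.000100545184005766
tcp along D -7.8  upslope -0.2  y -0.2 mm
```

View pics/q10.png

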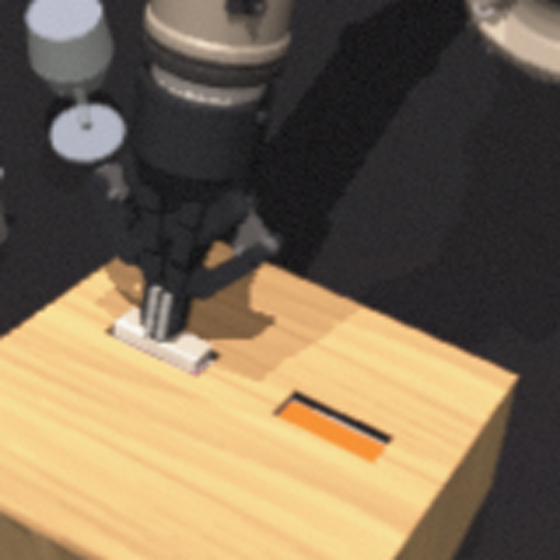

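The case is nearly flush and the push is easy. I'll continue in.

Request:
{"fn": "play_rows", "kwargs": {
  "plan": [
    [2.1,0.1,-4.5,0,0,0,0],
    [4.2,0.1,-9.1,0,0,0,0],
    [6.3,0.2,-13.6,0,0,0,0],
    [8.4,0.3,-18.1,0,0,0,0],
    [10.6,0.3,-22.7,0,0,0,0],
    [12.7,0.4,-27.2,0,0,0,0],
    [12.7,0.4,-27.2,0,0,0,0]
  ]
}}

```text
clock: 15.7
tcp_pos: [0.6635, -0.0363, 0.1937]
orientation: [-0.041, 2.706, 0.01]
contact_force: [0.2, -1.0, -0.7]
grip_width: 0.0002
```

```bash
python3 st.py R q11
```

```text
15.7 [ 0.6635 -0.0363  0.1937] F D 0.7 U -0.1 Y -1.0 [-0.05  0.47 -0.01] 0.00018114549367241712
tcp along D 22.5  upslope -0.9  y -0.1 mm
```

View pics/q11.png

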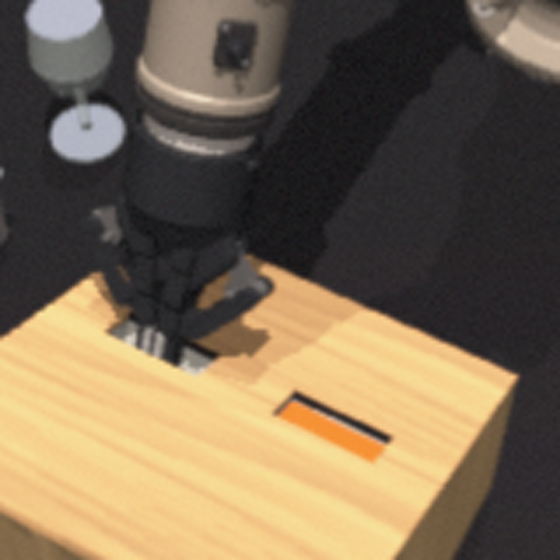

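Request:
{"fn": "play_rows", "kwargs": {
  "plan": [
    [1.7,0.1,-3.6,0,0,0,0],
    [3.4,0.1,-7.3,0,0,0,0],
    [5.1,0.2,-10.9,0,0,0,0],
    [5.1,0.2,-10.9,0,0,0,0]
  ]
}}

```text
clock: 16.15
tcp_pos: [0.6681, -0.0362, 0.1826]
orientation: [-0.041, 2.706, 0.01]
contact_force: [-0.5, -0.2, -0.8]
grip_width: -0.0003
```

```bash
python3 st.py R q12
```

```text
16.15 [ 0.6681 -0.0362  0.1826] F D 0.5 U -0.8 Y -0.2 [-0.07  0.75  0.04] -0.0002660554967253179
tcp along D 34.5  upslope -1.4  y -0.1 mm
```

View pics/q12.png

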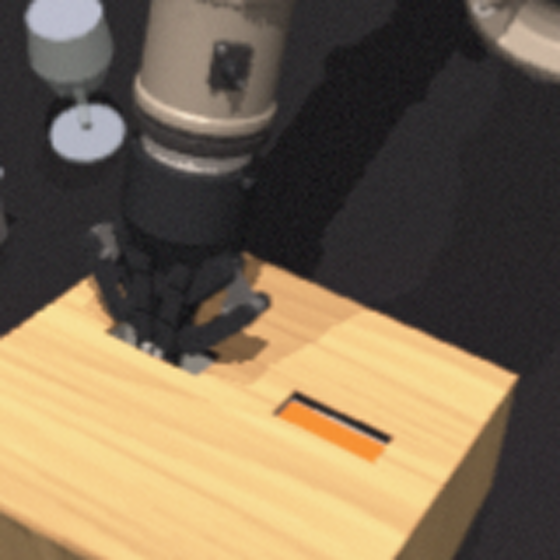

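Request:
{"fn": "play_rows", "kwargs": {
  "plan": [
    [1.7,0.1,-3.6,0,0,0,0],
    [3.4,0.1,-7.3,0,0,0,0],
    [4.2,0.1,-9.1,0,0,0,0],
    [4.2,0.1,-9.1,0,0,0,0],
    [4.2,0.1,-9.1,0,0,0,0]
  ]
}}

```text
clock: 16.7
tcp_pos: [0.6722, -0.0361, 0.1738]
orientation: [-0.041, 2.706, 0.01]
contact_force: [-3.8, 0.4, -2.0]
grip_width: -0.0003
```

```bash
python3 st.py R q13
```

```text
16.7 [ 0.6722 -0.0361  0.1738] F D 0.2 U -4.3 Y 0.5 [-0.05  1.41 -0.03] -0.0003105717642305546
tcp along D 44.2  upslope -1.4  y -0.1 mm
```

View pics/q13.png

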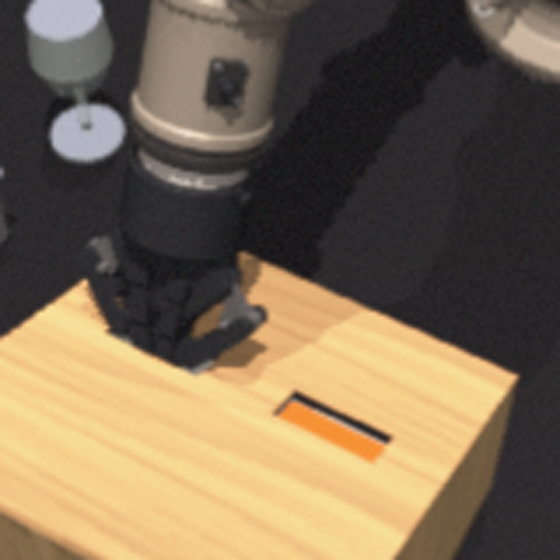

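The flap now presses on the fingers (U -4.3 N), so the case has come free. I'll give a small extra push, then withdraw.

Request:
{"fn": "play_rows", "kwargs": {
  "plan": [
    [0.8,0,-1.8,0,0,0,0],
    [0.8,0,-1.8,0,0,0,0],
    [0.8,0,-1.8,0,0,0,0],
    [-3.4,-0.1,7.3,0,0,0,0],
    [-8.4,-0.2,18.1,0,0,0,0],
    [-14.8,-0.4,31.7,0,0,0,0],
    [-21.1,-0.6,45.3,0,0,0,0],
    [-29.6,-0.9,63.4,0,0,0,0],
    [-38,-1.1,81.6,0,0,0,0],
    [-48.6,-1.4,104,0,0,0,0],
    [-60,-1.6,125,0,0,0,0],
    [-80,-1.6,145,0,0,0,0]
  ]
}}

```text
clock: 17.95
tcp_pos: [0.5946, -0.0378, 0.3237]
orientation: [-0.04, 2.698, 0.01]
contact_force: [-0.1, 1.0, 0.3]
grip_width: 0.0002
```

Request:
{"fn": "play_rows", "kwargs": {
  "plan": [
    [-20,15,10,0,0,0,0],
    [-50,40,20,0,0,0,0],
    [-80,65,20,0,0,0,0],
    [-100,85,20,0,0,0,0],
    [-100,85,20,0,0,0,0]
  ]
}}

```text
clock: 18.45
tcp_pos: [0.4922, 0.0503, 0.3425]
orientation: [-0.047, 2.699, 0.015]
contact_force: [-0.3, -0.3, 0.1]
grip_width: 0.0001
```

```bash
python3 st.py R q14
python3 - <<'E'
from h import *
S=ld('scene');T=grab('top')
a=cv2.resize(S['color'][130:290,190:350],(400,400));b=cv2.resize(T['color'][120:210,240:330],(400,400))
cv2.imwrite('pics/q15.png',np.hstack([a,b]));cv2.imwrite('pics/q16.png',S['color'])
E
```

```text
18.45 [0.4922 0.0503 0.3425] F D -0.2 U -0.2 Y -0.3 [-0.03  0.44  0.03] 0.00011518963881097338
tcp along D -183.6  upslope -90.9  y 91.5 mm
```

View pics/q15.png

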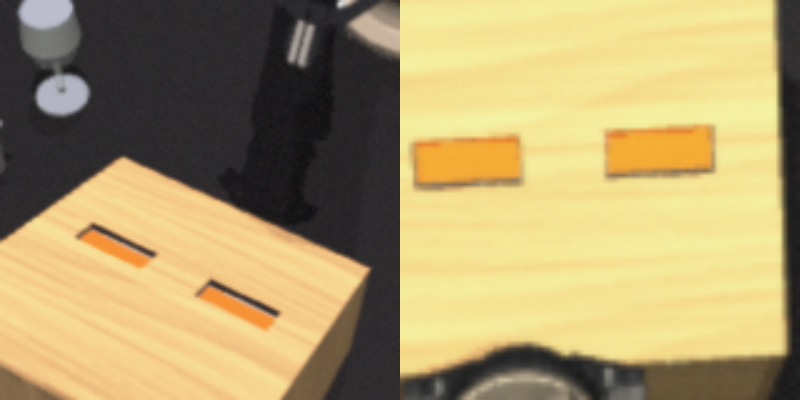

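View pics/q16.png

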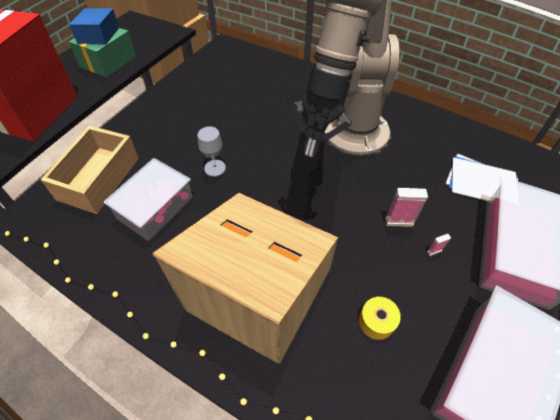

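Both flaps are shut (left panel 117,246 and 237,304; right panel 467,160 and 660,150). The case is out of sight inside, and the glass, tub and roll stand as before. I'll let it settle briefly, then hand in.

Request:
{"fn": "play_rows", "kwargs": {
  "plan": [
    [0,0,0,0,0,0,0],
    [0,0,0,0,0,0,0],
    [0,0,0,0,0,0,0],
    [0,0,0,0,0,0,0],
    [0,0,0,0,0,0,0],
    [0,0,0,0,0,0,0],
    [0,0,0,0,0,0,0],
    [0,0,0,0,0,0,0]
  ]
}}

```text
clock: 19.35
tcp_pos: [0.493, 0.0473, 0.3397]
orientation: [-0.041, 2.704, 0.01]
contact_force: [-0.3, -0.1, -0.0]
grip_width: -0.0004
```

```bash
python3 -c "
from h import *
print(r.get_obs()['contact_force']);print(r.hand_in())"
```

```text
[-0.25077401 -0.07164408 -0.00699064]
the job is handed in; nothing more can be done
None
```

The token case is in the drop box through the right lane, and I handed the job in at about 19 s.

- **Choosing the case:** I took the medium one, whose top measured 109 mm high and about 59 × 23 mm. The look-alikes were 142 mm and 74 mm high.
- **Left lane:** The case stopped dead about 21 mm below the face, with 49 N at the wrist, so that lane is the full one. The stop pitched the case about 3° in the fingers. I corrected that by turning the tool, and a re-measure showed 0.5° left.
- **Right lane:** The case went in freely. I released it half-way and pushed it about 46 mm below the face with closed fingers. The flap was then pressing on the fingers, so the case had come free.

In the last pictures both flaps look shut and the case is no longer visible outside. The glass, tub and ticket roll appear to stand where they did, though I judged that by eye and did not measure it. The arm was clear of everything with no contact force. The case's resting pose inside the box cannot be seen, so I inferred the drop from the shut flap and the depth of the push. My two views also put the box about 3 mm lower than the text does, which made no difference to the insertion.

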